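# Load a movement carrier into the test winder's spring-clip cradle

### The job

Pick up the carrier plate that holds the watch movement and load it into the cradle of the test winder, narrow ear in the slot next to the drive housing, sliding both ears down between the spring clips until the plate sits flat and fully home on the seat at both ends. Work by feel and gently: push steadily past the rub of the clips until you feel the plate bear on the seat, and stop there without leaning on the cradle. Let go of it, and leave everything else on the bench where it is.

Things in the scene. Friction and masses are not known exactly. Their poses are not given: they have to be found in the camera images.
- carrier: the carrier with the movement, 0.11 to 0.21 kg, lying flat: a 5 mm aluminium plate, 60 mm (its x) by 92 mm (its y), with an ear as thick as the plate and 16 mm long at the middle of each y end (124 mm over the ears). A grey holder block stands on its middle. Origin: centre of the plate's underside, z up
- holder (a point): centre of the holder block's top, 21 mm above the carrier's origin. The block is plastic, 36 mm (x) by 42 mm (y), from the plate's top (5 mm) up, its flat x sides made to be gripped; the round brass movement shows in its top
- narrow_ear (a point): a point of the carrier: underside of the 14 mm wide ear, 53 mm along the carrier's +y from its origin
- wide_ear (a point): a point of the carrier: underside of the 24 mm wide ear, 53 mm along the carrier's -y from its origin
- winder: the test winder, fixed: a foot plate 100 by 300 mm, a white drive housing 110 (x) by 115 (y) by 125 mm high whose near face lies 95 mm along +y from the cradle's centre, and the dark steel cradle on its short shaft, open to the top. Origin: on the bench under the cradle's centre, z up, +y towards the housing
- cradle: the cradle without its clips: two seat bars that carry the plate's ends, and two upright cheeks 64 mm wide (x), 10 mm thick, inner faces 48 mm either side of the centre (2 mm play for the plate each way, slanted lead-in on top). Cheeks rise 16 mm above the seat, lead-ins and clip lips 20 mm. Each has a slot open at the top, 8 mm wider than its ear. Origin and axes as the winder's
- seat (a point): centre of the hard steel seat plane, 70 mm above the bench: the carrier's origin comes here, axes parallel, when it is home. On reaching it the force on the tool climbs steeply out of the even rub of the clips: 7 N or more for each further mm commanded, depending on how stiff the arm is
- narrow_slot (a point): floor of the slot for the 14 mm ear, in the cheek next to the drive housing, 53 mm along +y from the seat's centre and level with it. A bright leaf-spring clip lines both x sides of each slot: its flared lip catches an ear up to 3.5 mm off centre, tapers in from 15 to 8 mm above the floor, and below that the pair stands 2 mm closer than the ear's width
- wide_slot (a point): floor of the slot for the 24 mm ear, in the outer cheek, 53 mm along -y from the seat's centre and level with it; same clips. Pushing a carrier through all four clips takes up to 25 N in all at the taper, then an even 7 to 20 N from 8 mm above the floor down to the seat; not pushed, the plate stays where it is
- spare_carrier: an empty carrier of the same shape, its holder an open square frame without a movement; stays where it is
- oil_stand: dark blue stand with four white oil pots, 42 by 105 by 28 mm, origin under its centre
- tray: open yellow tray, 75 by 75 by 18 mm, origin under its centre
- loupe: black eye loupe, 34 mm wide, 30 mm high, standing, origin under its centre
- dust_dome: clear dust dome with a knob on a white base, 104 mm wide, 72 mm high, origin under its centre
- tweezers: brass tweezers lying flat, 130 mm long, 5 mm high, origin near the middle
- probe: black and white plastic probe lying flat, 130 mm long, 8 mm high, origin near the middle
- driver_stand: round black stand with six upright screwdrivers, 110 mm wide, 112 mm high, origin under its centre
There are look-alikes about, which are no part of the job. What is shaped like the carrier but orange or turquoise is not meant.

How it is judged:
On the way, in this order (a step that is already met when the one before it is completed fails the run):
1. the carrier is lifted clear of the bench (height (world z) of carrier above 0.03 m and contact force between carrier and cradle below 0.1 N), for 0.2 s.
2. both ears stand between the clips of their own slots, the plate about level (horizontal distance between narrow_ear and narrow_slot below 0.005 m and horizontal distance between wide_ear and wide_slot below 0.005 m and z of narrow_ear in the frame of narrow_slot below 0.012 m and z of wide_ear in the frame of wide_slot below 0.012 m), for 0.1 s.
3. the carrier is pressed home until it bears on the seat (z of narrow_ear in the frame of narrow_slot below 0.0015 m and z of wide_ear in the frame of wide_slot below 0.0015 m and contact force between carrier and cradle above 2 N), for 0.1 s.
At the end, for the whole second after the job is handed in: the carrier sits flat in the cradle, the narrow ear in the slot by the housing: the undersides of both ears within 1.5 mm of their slot floors and within 4 mm of the slots' centres, the plate level to 0.03 rad, let go and at rest (z of narrow_ear in the frame of narrow_slot between -0.0015 and 0.0015 m and z of wide_ear in the frame of wide_slot between -0.0015 and 0.0015 m and horizontal distance between narrow_ear and narrow_slot below 0.004 m and horizontal distance between wide_ear and wide_slot below 0.004 m and angle between the z axis of carrier and the z axis of seat, either way round below 0.03 rad and linear speed of carrier below 0.01 m/s); the robot touches nothing.
It fails at once if the carrier is pressed on the cradle's steel (seat or cheeks, the clips not counted) with more than 20 N (contact force between carrier and cradle above 20 N).
It fails at once if another thing on the bench is shifted by more than 15 mm (distance of any of spare_carrier, oil_stand, tray, loupe, dust_dome, tweezers, probe, driver_stand from where it was at the start of the episode above 0.015 m).
It also fails if it takes over 64 s, if anything falls off the work surface, if the arm or the gripper's body presses on something with over 40 N, if the wrist force passes 120 N, or if a joint passes its speed limit or range.

### The arm

A 6-joint arm with a two-finger parallel gripper is mounted at the origin on the work surface. World frame = base frame: x ahead of the robot, y to its left, z up, the work surface at z = 0. Lengths are in m, angles in rad, forces in N, time in s.
With the tool pointing down it reaches from about 0.325 to 0.9 m from the base axis. Payload 3.5 kg.
Tool frame: the origin (TCP) lies between the finger pads; the fingertips stand 17 mm ahead of it and the grasp point (between the pads) lies 2 mm behind it (finger_overhang is the distance from the TCP to the fingertips, in m); z points along the fingers, y is the line along which they close (so a half turn about z gives the same grasp; the last joint's range is limited). The gripper opens to 85 mm and grips with 20 to 120 N. Pads are 22 mm wide; open, the fingers measure 114 mm over their backs; the gripper's body (76 mm by 85 mm) begins 54 mm behind the grasp point. The pads swing forward as they close: fully open they stand 13 mm farther back than shut.
Start: joints at [-1.214, 0.276, -0.026, 1.268, 0, 1.467], TCP at [0.277, -0.56, 0.248] pointing down, gripper open.
Joint ranges: [-3.12, 3.12], [-0.85, 1.88], [-1.08, 1.24], [-1.95, 2.15], [-1.57, 1.53], [-3.14, 3.14]. Speed limits (rad/s): [2.57, 2.57, 3.14, 3.14, 3.14, 3.14].

### API

Orientations are given as a unit quaternion [x, y, z, w].
In Python, from station import * gives the robot as it stands. Calls block until the motion is done:
- reach(position, orientation): joint-space move of the TCP to a pose.
- move_linear(position, frame=None, velocity=0.15, max_force=None): straight line of the TCP; frame=None keeps the orientation; velocity is the mean speed in m/s. With max_force (N) it stops when the force on the tool has changed by that much, and returns True; else False.
- move_joints(angles): joint-space move.
- command_gripper(opening, newtons=None): finger opening in m; newtons is the grip in N (None keeps the last); returns when the fingers have stopped.
- pause(seconds).
- solve_ik(position, orientation): joint angles nearest the present ones, or None.
- sense(): the state.
- snapshot(name): name is "scene" or "top" or "wrist"; returns (picture, depth): 400x640x3 uint8, red, green, blue; 400x640 float32, m along the optical axis (not along the pixel's ray), 0 where there is no reading.
- calibration(name): a dict with "K" (3x3 intrinsics, pixels), "T" (4x4, takes a point from camera to world coordinates); the wrist camera has in their place "hand_eye" (4x4, takes a point from camera to tool coordinates, whose origin is the TCP and whose axes are the flange's). Camera axes: x right, y down, z forward; pixel columns grow to the right and rows downward; lengths in m; the calibration is good to about 2 mm. The wrist camera is an equidistant fisheye: a pixel r from the principal point sees the ray r / f radians off the axis. A picture is of the moment at which its call begins: read the wrist's pose just before it. calibration takes no time and is no camera call.
A pose or a line that the arm cannot do raises PlanningError and nothing moves.
- sign_off(): hands the job in; it is judged then, once.
The state is a dict: "time": time; "q": joint angles; "dq": joint speeds; "joint_torque": joint torques, N m; "ee_pos": TCP position; "eef_rot": TCP orientation; "force": force on the tool from outside, world axes, zero at the start; "torque": the same for the moment, N m; "finger_gap": finger opening in m; "finger_force": force on a finger pad.
Only numpy, scipy, OpenCV 4.12 (cv2) and the standard library are available. Lean on these libraries where they do the work, as an engineer would, in place of code of your own. Each camera call takes 0.05 s, during which the arm holds its last target. There are 200 camera calls.

## Working session

There is one attempt and no reset: what is moved stays moved. The work goes in short steps, each a Python script; the robot and the scene stay as the last script left them, time stands still between calls to the robot, and variables do not carry over. Pictures are saved under pics/ and viewed, at most 10 in all, crops included, and the job is handed in when it is done.

```bash
ls; mkdir -p pics
python3 - <<'E'
from station import *
import cv2,numpy as np
for n in("scene","top"):
    p,d=snapshot(n);np.savez(f"pics/{n}.npz",p=p,d=d);cv2.imwrite(f"pics/{n}.png",p[...,::-1])
    print(n,calibration(n))
print(calibration("wrist"));s=sense();print(s)
E
```

```text
pics
scene {'K': array([[399.56808959,   0.        , 322.26077712],
       [  0.        , 399.56808959, 200.32536182],
       [  0.        ,   0.        ,   1.        ]]), 'T': array([[ 0.68450094,  0.56516418, -0.4604866 ,  1.08804091],
       [ 0.72893851, -0.52163663,  0.44333269, -0.39216822],
       [ 0.01034908, -0.63912807, -0.7690307 ,  0.87515374],
       [ 0.        ,  0.        ,  0.        ,  1.        ]])}
top {'K': array([[360.91055315,   0.        , 321.00769116],
       [  0.        , 360.91055315, 196.34757412],
       [  0.        ,   0.        ,   1.        ]]), 'T': array([[-1.08351519e-03, -9.95739550e-01,  9.22039836e-02,
         4.55579475e-01],
       [-9.99992550e-01,  1.42049229e-03,  3.58914256e-03,
         9.00881729e-02],
       [-3.70482624e-03, -9.21994078e-02, -9.95733671e-01,
         1.26702766e+00],
       [ 0.00000000e+00,  0.00000000e+00,  0.00000000e+00,
         1.00000000e+00]])}
{'K': array([[309.70691629,   0.        , 316.28683895],
       [  0.        , 309.70691629, 195.21343016],
       [  0.        ,   0.        ,   1.        ]]), 'han
[... 337 characters left out ...]
0000e+00]])}
{'time': 0.1, 'q': array([-1.21439614e+00,  2.77103180e-01, -2.77535573e-02,  1.26800537e+00,
       -2.34564056e-05,  1.46740988e+00]), 'dq': array([-0.00075154, -0.00095244,  0.00208753, -0.00148432,  0.00121039,
       -0.0009143 ]), 'joint_torque': array([ 4.92347426e-04, -4.46706569e+01,  2.96129751e+01,  8.46863230e-03,
       -9.54409688e-05,  8.41863283e-06]), 'ee_pos': array([ 0.2771032 , -0.55945694,  0.24723814]), 'eef_rot': array([ 9.73690188e-01,  2.27873541e-01, -1.41954070e-04, -1.02315744e-03]), 'force': array([-0.53677579, -0.65161885,  0.57613038]), 'torque': array([-0.0082307 , -0.02352022,  0.00835909]), 'finger_force': 0.0, 'finger_gap': 0.08537989091992518}
```

View pics/top.png

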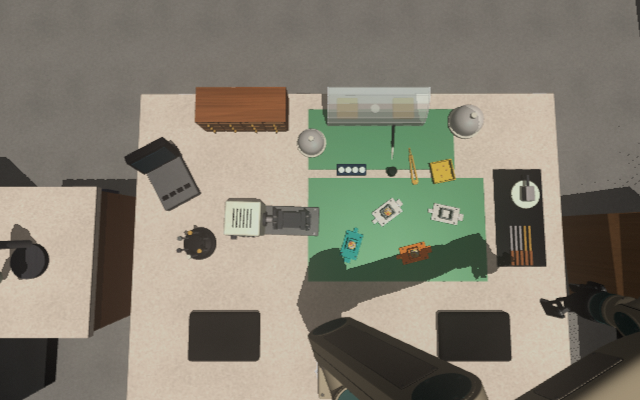

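View pics/scene.png

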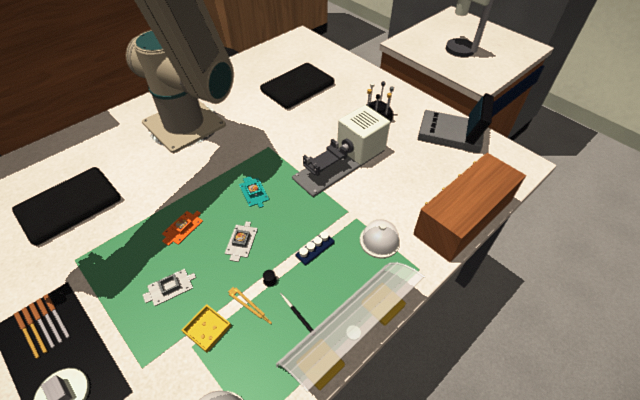

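The pictures show four carrier-shaped things in the top view:
- (388,211): silver with a brass movement
- (446,214): silver with an open frame, so this is the spare
- (351,245): turquoise
- (413,252): orange

By the description I choose (388,211). The winder's cradle is at (293,220), with its housing at (243,217), towards world +y. Next is one close crop of the choice and the cradle.

```bash
cat > h.py <<'E'
import numpy as np, cv2
from scipy.spatial.transform import Rotation as R
def pts(n,cal,p=None,d=None):
    K,T=cal["K"],cal["T"]
    v,u=np.mgrid[0:400,0:640]
    X=np.stack([(u-K[0,2])/K[0,0]*d,(v-K[1,2])/K[1,1]*d,d,np.ones_like(d)],-1)@T.T
    return X[...,:3]
def ortho(img,cal,x0,y0,w,h,z,s):
    # image: up = +x world, left=+y; pixel s m; centre x0,y0
    K,T=cal["K"],np.linalg.inv(cal["T"])
    r,c=np.mgrid[0:h,0:w]
    P=np.stack([x0-(r-h/2)*s,y0-(c-w/2)*s,np.full(r.shape,z),np.ones(r.shape)],-1)@T.T
    q=P[...,:3]@K.T
    return cv2.remap(img,(q[...,0]/q[...,2]).astype(np.float32),(q[...,1]/q[...,2]).astype(np.float32),cv2.INTER_CUBIC)
E
python3 - <<'E'
from station import calibration
from h import *
cal=calibration("top");f=np.load("pics/top.npz");X=pts("top",cal,d=f["d"])
for n,(u,v) in dict(car=(388,211),spare=(446,214),plate=(379,219),bench=(360,200),housing=(243,217),cr=(293,220),loupe=(391,172),foot=(315,210)).items(): print(n,X[v,u].round(4))
a=X[211,388];b=X[220,293]
A=ortho(f["p"],cal,a[0],a[1],390,500,.012,.0004);B=ortho(f["p"],cal,b[0],b[1],390,500,.075,.0004)
cv2.imwrite("pics/crop.png",np.hstack([A,B])[...,::-1])
for lo,hi in((.064,.069),(.071,.079),(.083,.093)):
    m=(X[...,2]>lo)&(X[...,2]<hi)&(abs(X[...,0]-b[0])<.05)&(abs(X[...,1]-b[1])<.09);print(lo,m.sum(),X[m].mean(0).round(4),X[m].min(0).round(4),X[m].max(0).round(4))
E
```

```text
car [ 0.5197 -0.1362  0.0232]
spare [ 0.5098 -0.3411  0.0068]
plate [ 0.4927 -0.1075  0.0061]
bench [ 0.5597 -0.0424  0.0017]
housing [0.4962 0.3418 0.1217]
cr [0.4881 0.1879 0.0624]
loupe [ 0.6545 -0.1479  0.0296]
foot [0.5238 0.1155 0.0176]
0.064 148 [0.4872 0.2033 0.0667] [0.4582 0.1343 0.0641] [0.5179 0.2774 0.069 ]
0.071 47 [0.4901 0.1888 0.0728] [0.4582 0.134  0.0711] [0.5144 0.2762 0.0778]
0.083 85 [0.4878 0.1985 0.0865] [0.4549 0.1336 0.0832] [0.5204 0.2486 0.0921]
```

View pics/crop.png

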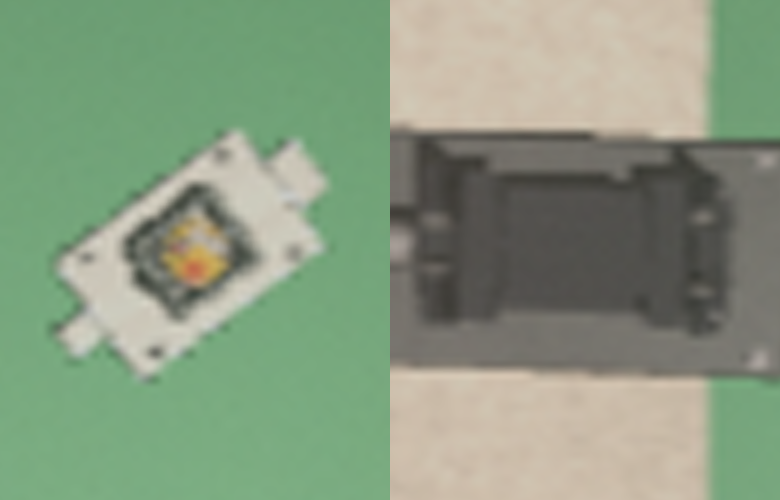

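The crop confirms it: brass movement in the block, narrow ear at the lower left (78,338), wide ear at the upper right (298,175). The cradle is on the right with cheeks at columns ~450 and ~690. Next I'll look at cradle and carrier from the same relative wrist pose, so that hand-eye errors cancel.

```bash
cat >> h.py <<'E'
def quat(yaw):  # tool down, tool x = -(carrier y), tool y along carrier x
    c,s=np.cos(yaw),np.sin(yaw)
    ex=np.array([c,s,0]);ey=np.array([-s,c,0])
    return R.from_matrix(np.stack([-ey,-ex,[0,0,-1.]],1)).as_quat()
def wT(cal,st):
    T=np.eye(4);T[:3,:3]=R.from_quat(st["eef_rot"]).as_matrix();T[:3,3]=st["ee_pos"]
    return T@cal["hand_eye"]
def wproj(P,K,T):
    q=np.concatenate([P,np.ones(P.shape[:-1]+(1,))],-1)@np.linalg.inv(T).T
    rr=np.hypot(q[...,0],q[...,1])+1e-12;th=np.arctan2(rr,q[...,2])
    return K[0,2]+K[0,0]*th*q[...,0]/rr, K[1,2]+K[1,1]*th*q[...,1]/rr
def wpts(d,K,T):
    v,u=np.mgrid[0:400,0:640];a=(u-K[0,2])/K[0,0];b=(v-K[1,2])/K[1,1];th=np.hypot(a,b)+1e-9
    t=np.tan(np.minimum(th,1.4))/th*d
    return (np.stack([a*t,b*t,d,np.ones_like(d)],-1)@T.T)[...,:3]
def wortho(img,K,T,c,yaw,z,w=380,h=560,s=.0003,interp=cv2.INTER_CUBIC):
    # target frame: col = +x, row = -y (up=+y), centre c, pixel s
    r,cc=np.mgrid[0:h,0:w];lx=(cc-w/2)*s;ly=-(r-h/2)*s;C,S=np.cos(yaw),np.sin(yaw)
    P=np.stack([c[0]+C*lx-S*ly,c[1]+S*lx+C*ly,np.full(r.shape,z)],-1)
    u,v=wproj(P,K,T)
    return cv2.remap(img,u.astype(np.float32),v.astype(np.float32),interp)
E
python3 - <<'E'
from station import *
from h import *
cal=calibration("wrist");out=[]
for n,c,yaw,z0 in(("cradle",(.4877,.191),-.026,.07),("carrier",(.5197,-.1362),np.radians(38),0.)):
    reach([c[0],c[1],z0+.15],quat(yaw));pause(.3)
    st=sense();p,d=snapshot("wrist");T=wT(cal,st)
    np.savez(f"pics/w_{n}.npz",p=p,d=d,T=T,K=cal["K"],c=c,yaw=yaw,z0=z0)
    print(n,st["time"],st["ee_pos"],st["q"].round(2),st["force"])
    out.append(wortho(p,cal["K"],T,c,yaw,z0+(.018 if n=="cradle" else .005)))
cv2.imwrite("pics/wo.png",np.hstack(out)[...,::-1])
E
```

```text
cradle 3.15 [0.48784641 0.19073129 0.21999266] [ 0.25  0.12 -0.29  1.17 -0.   -1.29] [-0.28219681  1.41304046 -0.16007496]
carrier 4.7667 [ 0.51994641 -0.1354981   0.15018868] [-0.38  0.2  -0.35  1.03  0.   -2.61] [-0.01380374  0.71821958 -0.02264455]
```

View pics/wo.png

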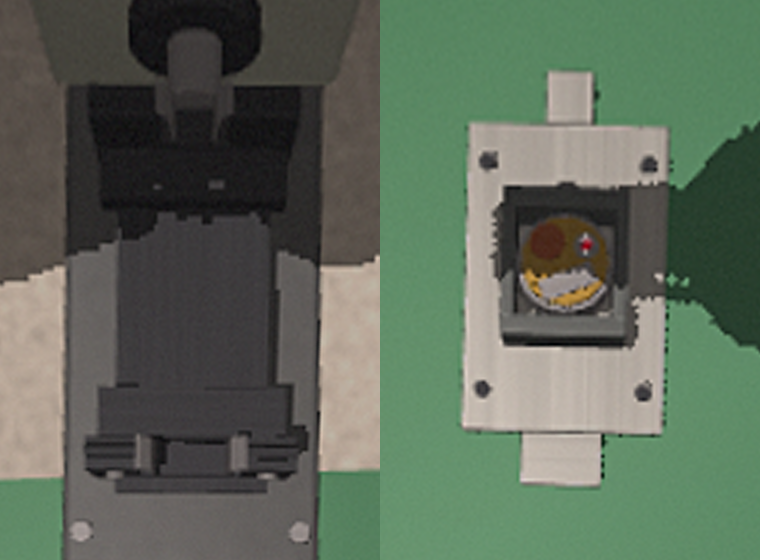

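The left half shows the cradle: outer cheek with bright clips at (147,452) and (240,452), housing cheek with clips at (157,187) and (216,184). The right half shows the carrier, ears at (570,97) and (561,459). Now I'll fit both numerically.

Run:
```python
from h import *
# carrier
f=np.load("pics/w_carrier.npz");o=wortho(f["p"],f["K"],f["T"],f["c"],f["yaw"],.005)
hsv=cv2.cvtColor(o,cv2.COLOR_RGB2HSV)
m=((hsv[...,0]<30)|(hsv[...,0]>95)|(hsv[...,1]<45)).astype(np.uint8)
m=cv2.morphologyEx(m,cv2.MORPH_CLOSE,np.ones((9,9)))
n,l,s,ce=cv2.connectedComponentsWithStats(m);k=l[278,190-60]
print("comp",s[k])
b=(l==k).astype(np.uint8)
# edges of plate & ears by row/col scans
rows=lambda r:(np.flatnonzero(b[r])[[0,-1]]);cols=lambda c:(np.flatnonzero(b[:,c])[[0,-1]])
for r in (85,97,110,140,160,400,420,445,460,475): print("row",r,rows(r),rows(r).mean())
for c in (100,110,120,150,170,185,195,200,240,260,270): print("col",c,cols(c),cols(c).mean())
X=wpts(f["d"],f["K"],f["T"]);
for r,c in((150,190),(410,190),(278,120)):
    pass
q=X[(abs(X[...,0]-.52)<.03)&(abs(X[...,1]+.136)<.03)];print("z med",np.percentile(q[:,2],[5,30,50,90]).round(4))
# cradle
f=np.load("pics/w_cradle.npz");X=wpts(f["d"],f["K"],f["T"]);c=f["c"];yw=float(f["yaw"])
L=(X[...,:2]-c)@np.array([[np.cos(yw),-np.sin(yw)],[np.sin(yw),np.cos(yw)]])
Z=X[...,2]
m=(abs(L[...,0])<.045)&(abs(L[...,1])<.075)
for lo,hi in((.06,.066),(.066,.074),(.078,.083),(.083,.088),(.088,.094)):
    for nm,sg in(("out",-1),("in",1)):
        k=m&(Z>lo)&(Z<hi)&(L[...,1]*sg>.02)
        if k.sum()>3:
            a=L[k];print(lo,nm,k.sum(),"x",np.percentile(a[:,0],[0,5,95,100]).round(4),"y",np.percentile(a[:,1],[0,5,50,95,100]).round(4),"z",np.median(Z[k]).round(4))
np.savez("pics/Lc.npz",L=L,Z=Z)
H=np.full((300,200),0.)
print("outer cheek x hist (z>.08):")
for sg in(-1,1):
    k=m&(Z>.08)&(Z<.095)&(L[...,1]*sg>.044)&(L[...,1]*sg<.062)
    h,e=np.histogram(L[k][:,0],np.arange(-.04,.0401,.001));print(h)
```

```text
comp [   80    70   210   418 69357]
row 85 [167 213] 190.0
row 97 [166 214] 190.0
row 110 [166 213] 189.5
row 140 [ 88 289] 188.5
row 160 [ 87 289] 188.0
row 400 [ 81 283] 182.0
row 420 [ 81 283] 182.0
row 445 [141 221] 181.0
row 460 [140 221] 180.5
row 475 [140 221] 180.5
col 100 [122 431] 276.5
col 110 [122 431] 276.5
col 120 [122 431] 276.5
col 150 [123 484] 303.5
col 170 [ 70 485] 277.5
col 185 [ 70 486] 278.0
col 195 [ 71 486] 278.5
col 200 [ 71 486] 278.5
col 240 [125 434] 279.5
col 260 [126 434] 280.0
col 270 [126 434] 280.0
z med [0.0058 0.2112 0.2197 0.2329]
0.06 out 799 x [-0.0317 -0.0225  0.0219  0.025 ] y [-0.0625 -0.0616 -0.027  -0.0204 -0.02  ] z 0.0633
0.06 in 677 x [-0.0302 -0.0221  0.0239  0.033 ] y [0.02   0.0205 0.0269 0.0656 0.0747] z 0.0634
0.066 out 1467 x [-0.0296 -0.0257  0.0274  0.0316] y [-0.0607 -0.0557 -0.0392 -0.0302 -0.0291] z 0.0711
0.066 in 1504 x [-0.0304 -0.0254  0.0276  0.0328] y [0.0302 0.0309 0.0421 0.069  0.075 ] z 0.0709
0.078 out 57 x [-0.0257 -0.0247  0.0288  0.0311] y [-0.0583 -0.0583 -0.0567 -0.0496 -0.047 ] z 0.0796
0.078 in 104 x [-0.0311
[... 291 characters left out ...]
-0.0315 -0.029   0.0298  0.0321] y [-0.0567 -0.0558 -0.0515 -0.0473 -0.0463] z 0.0894
0.088 in 282 x [-0.0307 -0.0278  0.0285  0.0325] y [0.0482 0.0495 0.0529 0.0577 0.0602] z 0.0893
outer cheek x hist (z>.08):
[ 0  0  0  0  0  0  0  0  8 16 18 17 13 13 14 21 16 13 13 13 18 19 15 13
 13 12 25 13 11  6  0  0  0  0  0  0  0  0  0  0  0  0  0  0  0  0  0  0
  0  0  0  4 22 11 13 19 21 12 12 14 11 16 17 13 12 12 17 15 16 14 13 15
 10  0  0  0  0  0  0  0]
[ 0  0  0  0  0  0  0  0  3 12 12 13 13 13 15 13 16 12 12 12 12 11 12 12
 13 12 13 14 14 13 15 12 11 12 11  0  0  0  0  0  0  0  0  0  0  0  0  7
 15 10  9 15 16 12 13 12 12 13 14 16 14 14 14 13 15 13 13 12 13 13 14 13
 12  0  0  0  0  0  0  0]
```

Estimates: carrier at (0.5184, −0.1367), yaw 0.639. Cradle at (0.4883, 0.1918), yaw −0.031. The sizes match: plate 60.6×92.7 mm, cheeks 64 mm, seat bars at 71 mm, plate top at 5.8 mm. Now the pick.

```bash
cat >> h.py <<'E'
CAR=(.5184,-.1367,.639);CRA=(.4883,.1918,-.031)
def settle(st_fn,lin,tgt,frame=None,n=2,**k):
    """closed-loop correction of the static tracking error"""
    tgt=np.array(tgt,float);cmd=tgt.copy()
    for _ in range(n):
        lin(list(cmd),frame,**k);cmd=cmd+tgt-st_fn()["ee_pos"]
    lin(list(cmd),frame,**k);return cmd
E
python3 - <<'E'
from station import *
from h import *
x,y,w=CAR;q=quat(w)
command_gripper(.046,80)
move_linear([x,y,.07],q);cmd=settle(sense,move_linear,[x,y,.06],n=1)
print("hover",sense()["ee_pos"],sense()["finger_gap"],sense()["force"])
off=cmd-np.array([x,y,.06])
t=move_linear([x+off[0],y+off[1],.022],velocity=.04,max_force=4);s=sense();print("touch",t,s["ee_pos"],s["force"])
if t: move_linear(list(np.array(s["ee_pos"])+off*[1,1,0]+[0,0,.002]),velocity=.02)
command_gripper(.02,80);pause(.2);s=sense();print("grip",s["ee_pos"],s["finger_gap"],s["finger_force"],s["force"],s["time"])
zg=s["ee_pos"][2]
move_linear([x,y,.15]);pause(.2);s=sense();print("lift",s["ee_pos"],s["finger_gap"],s["finger_force"],s["force"],s["torque"],s["time"])
open("zg","w").write(str(zg))
E
```

```text
hover [ 0.51852673 -0.13676857  0.06004217] 0.04594182117801575 [-0.14428939 -0.6420008  -0.17267037]
touch False [ 0.51848816 -0.13676297  0.02226468] [ 1.11009195 -0.9463873   0.74985483]
grip [ 0.51875327 -0.13686546  0.02279471] 0.03384650101552612 80.505291223526 [-1.0175597   0.68283011  5.74691502] 8.0167
lift [ 0.51757595 -0.13639841  0.14876416] 0.03423531909255138 79.79224562644958 [ 0.43815066  1.25419779 -1.16602529] [-0.00029464  0.01038915  0.02420018] 9.2167
```

Run:
```python
from station import *
from h import *
x,y,w=CRA;q=quat(w);zg=float(open("zg").read())
reach([x,y,.22],q)
cmd=settle(sense,move_linear,[x,y,zg+.07+.03],n=2);pause(.2)
s=sense();print("hover",s["ee_pos"],R.from_quat(s["eef_rot"]).as_matrix()[:,2],s["force"],s["torque"],s["finger_gap"],s["time"])
np.save("cmd.npy",cmd)
cal=calibration("wrist");p,d=snapshot("wrist");T=wT(cal,s);np.savez("pics/w_hov.npz",p=p,d=d,T=T)
P,D=snapshot("scene");u,v=330,160
o=wortho(p,cal["K"],T,(x,y),w,.105,h=560)
# brighten
e=cv2.convertScaleAbs(np.hstack([o,cv2.resize(P[110:200,280:350],(420,540),interpolation=cv2.INTER_CUBIC)[:560] if 0 else cv2.copyMakeBorder(cv2.resize(P[110:200,280:350],(420,540),interpolation=cv2.INTER_CUBIC),0,20,0,0,cv2.BORDER_CONSTANT)]),alpha=1.5,beta=20)
cv2.imwrite("pics/hov.png",e[...,::-1])
```

```text
hover [0.48755798 0.19164022 0.12177461] [-5.56642919e-05 -2.67065942e-06 -9.99999998e-01] [ 0.05083851  0.2937105  -1.50728995] [-0.02166272 -0.00885552  0.05754715] 0.0339388110976948 11.9917
```

View pics/hov.png

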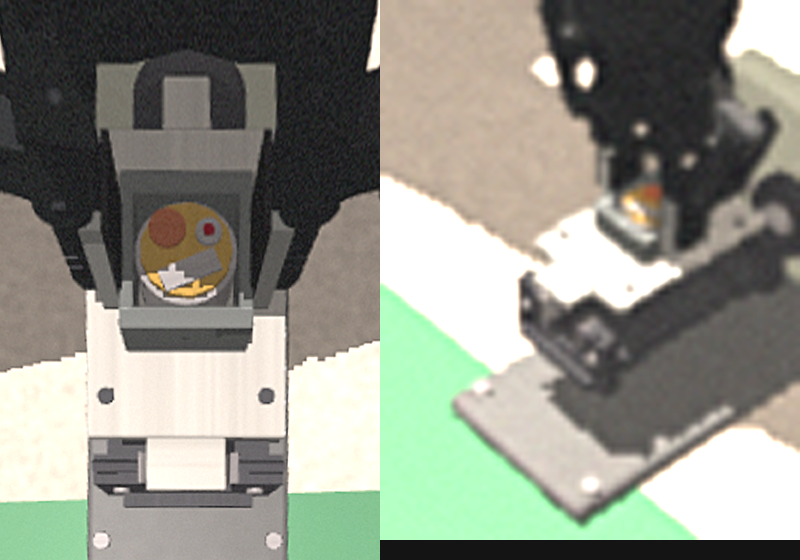

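The left half shows the carrier held over the cradle, wide ear (187,465) between the outer clips (142,465) and (235,465). It looks about 1 mm low in y, so I'll check offset and tilt from the depth data of this same view.

Run:
```python
from station import sense,calibration
from h import *
f=np.load("pics/w_hov.npz");K=calibration("wrist")["K"];X=wpts(f["d"],K,f["T"]);x,y,w=CRA
L=(X[...,:2]-[x,y])@np.array([[np.cos(w),-np.sin(w)],[np.sin(w),np.cos(w)]]);Z=X[...,2]
m=(abs(Z-.1055)<.004)&(abs(L[...,0])<.04)&(L[...,1]<-.025)&(L[...,1]>-.075)
A=np.c_[L[m],np.ones(m.sum())];print("plane",np.linalg.lstsq(A,Z[m],rcond=None)[0],Z[m].mean())
e=m&(L[...,1]<-.050);pl=m&(L[...,1]>-.044)
pc=lambda a:np.percentile(a,[0,1,50,99,100]).round(4)
print("ear x",pc(L[e][:,0]),"tip y",L[e][:,1].min());print("plate x",pc(L[pl][:,0]))
k=m&(abs(L[...,0])>.015);print("plate edge y",pc(L[k][:,1]))
c=(Z>.083)&(Z<.095)&(abs(L[...,0])<.04)&(L[...,1]<-.03)&(L[...,1]>-.07)
print("cheek x",pc(L[c][:,0]),"y",pc(L[c][:,1]),c.sum())
g=L[c][:,0];print("clip gap",g[g<0].max(),g[g>0].min())
print(sense()["ee_pos"])
```

```text
plane [0.00065278 0.00792458 0.10567032] 0.10534404543349575
ear x [-0.013  -0.0129 -0.0011  0.0106  0.0108] tip y -0.06321023550119832
plate x [-0.0316 -0.0304 -0.0011  0.028   0.029 ]
plate edge y [-0.0472 -0.047  -0.0368 -0.0252 -0.025 ]
cheek x [-0.0326 -0.0323  0.0126  0.0312  0.0318] y [-0.059  -0.0588 -0.0541 -0.0484 -0.048 ] 1349
clip gap -0.0145431369242394 0.012513604917041869
[0.4875605  0.19160113 0.12175803]
```

Measured against the cheek in this one view, the carrier needs about +0.6 mm in x and y. The tilt is negligible. Correct that, then insert by feel.

```bash
cat > ins.py <<'E'
from station import *
from h import *
zg=float(open("zg").read());tgt=np.array([.48816,.1922]);cmd=np.load("cmd.npy")
s=sense();cmd[:2]+=tgt-s["ee_pos"][:2];move_linear(list(cmd),velocity=.02);pause(.2)
s=sense();print("aligned",s["ee_pos"],s["force"]);cmd[:2]+=.7*(tgt-s["ee_pos"][:2])
cmd[2]+=.019-(s["ee_pos"][2]-zg-.07);t=move_linear(list(cmd),velocity=.03,max_force=8)
s=sense();base=np.array(s["force"]);print("at lips",t,s["ee_pos"],base)
plat=[];why="end"
for i in range(70):
    cmd[2]-=.0005;move_linear(list(cmd),velocity=.01);pause(.05)
    F=[];
    for _ in range(3): s=sense();F.append(s["force"]);pause(.01)
    f=np.mean(F,0)-base;h=s["ee_pos"][2]-zg-.07
    print(f"{h*1e3:6.2f} cmdh {(cmd[2]-zg-.07)*1e3:6.2f} F {f.round(1)} xy {((s['ee_pos'][:2]-tgt)*1e3).round(1)} tq {np.round(s['torque'],2)} gap {s['finger_gap']*1e3:.1f}")
    if h>.0155 and np.linalg.norm(f)>8: why="early contact";break
    if f[2]>32 or np.hypot(f[0],f[1])>12: why="too much";break
    if .0015<h<.007: plat.append(f[2])
    if h<.0015 and plat and f[2]>np.median(plat[-8:])+5.5: why="seated";break
    if h<-.003: why="too deep";break
pause(.2);s=sense();print(why,s["ee_pos"],np.array(s["force"])-base,s["time"]);np.save("cmd.npy",cmd);np.save("base.npy",base)
E
python3 ins.py
```

```text
aligned [0.48816864 0.19214976 0.12175953] [ 0.51202933 -0.08319138 -1.71370696]
at lips False [0.48789242 0.19214153 0.11145277] [ 0.63174963 -0.25435786 -1.47963194]
 18.69 cmdh  18.53 F [-1.  -0.3  0.3] xy [0.2 0.1] tq [-0.03 -0.02 -0.01] gap 34.2
 18.03 cmdh  18.03 F [-0.7  0.2 -0.2] xy [0. 0.] tq [-0.03 -0.    0.01] gap 33.8
 17.48 cmdh  17.53 F [-1.2  0.5  0.3] xy [-0.  0.] tq [ 0.01 -0.01 -0.02] gap 34.1
 17.01 cmdh  17.03 F [-0.6  0.8  0.6] xy [-0.  0.] tq [ 0.01  0.01 -0.01] gap 33.8
 16.50 cmdh  16.53 F [-0.5  0.2  0.5] xy [-0.  0.] tq [-0.    0.01  0.02] gap 34.4
 16.02 cmdh  16.03 F [-0.9 -0.   0.2] xy [0. 0.] tq [ 0.01 -0.01 -0.06] gap 34.0
 15.56 cmdh  15.53 F [-0.7 -0.5  0.4] xy [0.1 0. ] tq [-0.02 -0.04 -0.03] gap 34.0
 15.15 cmdh  15.03 F [-0.4 -0.   1.1] xy [0.2 0.1] tq [ 0.07 -0.07  0.02] gap 34.3
 14.67 cmdh  14.53 F [0.2 0.4 1.2] xy [0.3 0.1] tq [ 0.05 -0.16 -0.06] gap 33.5
 14.16 cmdh  14.03 F [-0.1  0.6  1.9] xy [0.3 0.1] tq [ 0.07 -0.17 -0.13] gap 34.0
 13.73 cmdh  13.53 F [0.5 0.3 2.7] xy [0.3 0.1] tq [ 0.07 -0.26 -0.2 ] gap 34.4
 13.29 cmdh  13.03 F [0.1 0.1
[... 2005 characters left out ...]
4] tq [-0.03  0.4  -0.1 ] gap 34.1
  2.03 cmdh   0.53 F [-1.9  0.5 14. ] xy [0.6 0.5] tq [-0.01  0.33 -0.02] gap 34.2
  1.53 cmdh   0.03 F [-2.2  0.1 13.2] xy [0.6 0.5] tq [ 0.01  0.37 -0.05] gap 34.1
  1.01 cmdh  -0.47 F [-2.3  0.3 13.2] xy [0.6 0.4] tq [-0.03  0.33 -0.05] gap 34.1
  0.53 cmdh  -0.97 F [-1.7  0.5 13.6] xy [0.6 0.5] tq [ 0.01  0.33 -0.06] gap 33.9
  0.01 cmdh  -1.47 F [-2.4  0.  13.7] xy [0.6 0.5] tq [-0.03  0.33 -0.1 ] gap 33.7
 -0.05 cmdh  -1.97 F [-2.8  0.3 16.4] xy [0.6 0.5] tq [-0.07  0.62 -0.09] gap 34.4
 -0.09 cmdh  -2.47 F [-4.1  0.4 19.4] xy [0.6 0.5] tq [-0.08  0.87 -0.08] gap 34.1
seated [0.48879803 0.19269771 0.09273654] [-3.76146239 -0.73199196 19.32226984] 27.2
```

Textbook signature: an even ~13 N rub, then a steep climb at height 0.0 mm, stopped 6 N above it. Now I relax the push, release, back off and check.

Run:
```python
from station import *
from h import *
cmd=np.load("cmd.npy");base=np.load("base.npy");zg=float(open("zg").read())
cmd[2]+=.0021;cmd[:2]+=0;move_linear(list(cmd),velocity=.01);pause(.1);s=sense()
print("relaxed",s["ee_pos"],s["ee_pos"][2]-zg-.07,np.array(s["force"])-base)
command_gripper(.055);pause(.2);s=sense();print("open",s["finger_gap"],s["ee_pos"],np.array(s["force"]),s["finger_force"])
t=move_linear([s["ee_pos"][0],s["ee_pos"][1],.13],velocity=.05);move_linear([CRA[0],CRA[1],.22],velocity=.15);pause(.3)
s=sense();print(s["ee_pos"],s["force"],s["time"])
cal=calibration("wrist");p,d=snapshot("wrist");T=wT(cal,s);x,y,w=CRA
X=wpts(d,cal["K"],T);L=(X[...,:2]-[x,y])@np.array([[np.cos(w),-np.sin(w)],[np.sin(w),np.cos(w)]]);Z=X[...,2]
m=(abs(L[...,0])<.027)&(abs(L[...,1])<.043)&((abs(L[...,1])>.026)|(abs(L[...,0])>.023))&(abs(Z-.076)<.006)
print("plane",np.linalg.lstsq(np.c_[L[m],np.ones(m.sum())],Z[m],rcond=None)[0],m.sum())
for sg in(1,-1):
    e=(abs(L[...,0])<.005)&(abs(L[...,1]*sg-.053)<.005);print("ear",sg,np.median(Z[e]),e.sum())
o=wortho(p,cal["K"],T,(x,y),w,.075);P,_=snapshot("scene")
b=cv2.copyMakeBorder(cv2.resize(P[110:200,280:350],(420,540),interpolation=cv2.INTER_CUBIC),0,20,0,0,cv2.BORDER_CONSTANT)
cv2.imwrite("pics/fin.png",cv2.convertScaleAbs(np.hstack([o,b]),alpha=1.3,beta=15)[...,::-1])
```

```text
relaxed [0.48846548 0.19266873 0.09276441] -3.030817319452095e-05 [-1.40444876  1.75965937  8.50177019]
open 0.05519524641645967 [0.48799091 0.19210102 0.09221405] [ 0.33908415 -0.10905039 -0.19633879] 0.0
[0.48770747 0.19165116 0.21902145] [ 0.26175361 -0.54794921 -0.50447961] 30.1417
plane [0.00138739 0.00050801 0.07661708] 2501
ear 1 0.07657363366373221 101
ear -1 0.0765238863631294 131
```

View pics/fin.png

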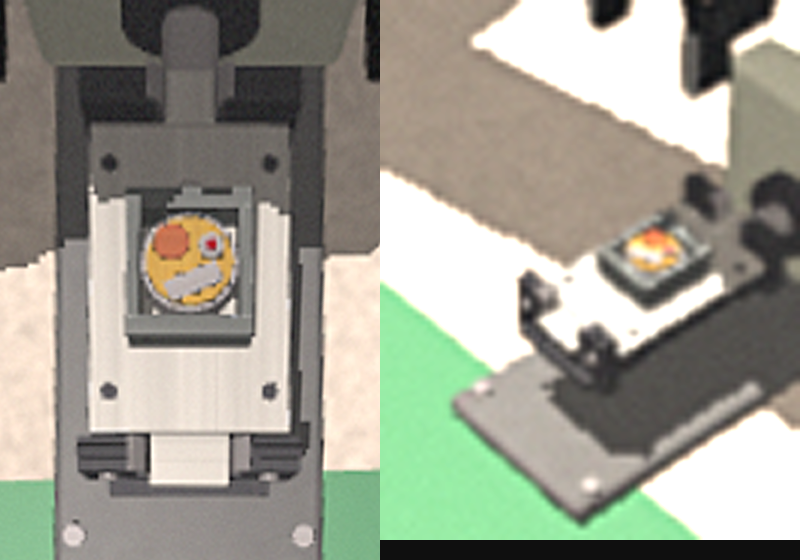

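The plate sits level between the cheeks, with the wide ear at (190,460) in the outer clips and the narrow ear on the housing side. Both ear tops read 76.5 mm, which is 75 mm plus the roughly 1 mm camera bias seen earlier. The gripper is clear.

```bash
python3 -c "
from station import *
print(sign_off(),sense()['time'])"
```

```text
the job is handed in; nothing more can be done
the job is handed in; nothing more can be done
```

The carrier is in the winder cradle with its narrow ear by the housing, pressed to the seat (about 6 N above the clip rub), level and let go; I handed the job in at about 30 s, and no verdict came back.

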